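# Shut the rasp chest's front flap, then hold its sprung lid at the red pointer

### The job

The front flap of the wooden rasp chest has been left hanging open: with the lid still down, push the flap up until it is fully shut. Then lift the sprung lid until it lies in line with the red pointer arm at the side of the chest and hold it there steadily so that I can reach in; finish while still holding it with the gripper, because it snaps shut when let go. The flap must stay shut, and leave the red pointer and the things standing around the chest where they are.

Things in the scene. Friction and masses are not known exactly. Their poses are not given: they have to be found in the camera images.
- chest: Pale wooden chest, fixed, 200 mm deep (its x), 260 mm wide (y), 121 mm high without lid. Origin: centre of its underside on the bench; z up. Its front plane, x = -100 mm, is closed by the flap and faces its -x, towards the robot within about 0.35 rad. Walls 12 mm, floor 14 mm. Rasps lying inside are decoration.
- flap (a joint): Drop flap closing the chest's front, rad: 0 = shut, upright, outer face flush with the chest's front plane (firm stop); positive = top leaning out towards the robot. Starts 0.45 to 0.85. Hinged on its lower edge: hinge line along the chest's y at x = -94, z = 20 mm, mid-thickness. Stiff: stays where left, 2 to 5 N at the top edge moves it.
- flap_edge (a point): Middle of the top edge of the flap's outer face, 100 mm from the hinge along the panel, 6 mm outward of its mid-plane. Plywood panel 232 mm wide, 100 tall, 12 thick. Axes turn with it: z up the panel, -x outward. A brass knob, diameter 22 mm, sticks out 26 mm on the outer face's centre line 70 mm above the hinge.
- lid (a joint): Angle of the chest's lid, rad: 0 = shut, flat on the chest (the start); positive = front edge raised, up to 1.4. Hinged on its far rim with a spring that always closes it: spring and weight (which varies) take about 5 to 8 N at the bar when shut, 8 to 10 N at 0.8 rad. Let go, it snaps shut.
- lid_hinge (a point): The lid is brown wood 260 mm wide, 12 thick, with a steel bar handle on top near its front edge. The point lies on the hinge line at mid-width, at its underside (chest frame x = 100, y = 0, z = 121.5 mm). Axes turn with the lid: -x from hinge to front edge (at x = -197 mm, 3 mm behind the chest's front plane when shut), y along the hinge, z out of its top.
- lid_bar (a point): Middle of the lid's handle bar: round steel bar 12 mm in diameter, 80 mm long between its two posts, along the lid's y. In the frame of point lid_hinge at x = -150, z = 47 mm: 35 mm above the lid's top face, 47 mm behind its front edge. It can turn within a pinching grip. Axes as the lid.
- mark (a joint): Angle in rad of the red pointer arm, measured as the lid's: the lid is at the mark when joint lid equals joint mark. Between 0.4 and 0.9 and different each time. It is held by stiff friction and must not be moved.
- mark_tip (a point): Tip of the red pointer arm: flat bar 205 mm long, 10 by 6 mm, turning on the lid's own hinge line just outside the lid's +y edge (chest frame y = 139 mm), by a brass quadrant. Its -x axis points along the arm, hinge to tip; with the lid at the mark, its side edge and the arm lie side by side.
- mallet: Bystander: dark wooden mallet standing on its head, 68 mm in diameter, 152 mm high. Origin: centre of its underside. Leave alone.
- maquette: Bystander: small plaster figure on a round foot 64 mm in diameter, 140 mm high. Origin: centre of its underside. Leave alone.
- cup: Bystander: blue ceramic cup, 72 mm in diameter, 85 mm high. Origin: centre of its underside. Leave alone.
- rasp: Bystander: rasp lying on the bench, 227 mm long along its x, 24 mm wide, 20 mm high, wooden handle at -x. Origin: on the bench near its middle. Leave alone.

How it is judged:
By the outcome, as a careful person would: the job done as asked, in the order asked, and still so for the second after the job is handed in, while the arm keeps its last pose, push and grip.
It also fails if it takes over 54 s, if anything falls off the work surface, if the arm or the gripper's body presses on something with over 40 N, if the wrist force passes 120 N, or if a joint passes its speed limit or range.

### The arm

A 6-joint arm with a two-finger parallel gripper is mounted at the origin on the work surface. World frame = base frame: x ahead of the robot, y to its left, z up, the work surface at z = 0. Lengths are in m, angles in rad, forces in N, time in s.
With the tool pointing down it reaches from about 0.275 to 0.85 m from the base axis. Payload 5.2 kg.
Tool frame: the origin (TCP) lies midway between the tips of the shut fingers; the grasp point (between the pads) lies 19 mm behind it (r.grasp_offset is the distance from the TCP to the grasp point, in m); z points along the fingers, y is the line along which they close (so a half turn about z gives the same grasp; the last joint's range is limited). The gripper opens to 85 mm and grips with 20 to 120 N. Pads are 22 mm wide; open, the fingers measure 114 mm over their backs; the gripper's body (76 mm by 85 mm) begins 54 mm behind the grasp point. The pads swing forward as they close: fully open they stand 13 mm farther back than shut.
Start: joints at [0.926, 0.259, 1.535, -0, 1.348, -0.203], TCP at [0.235, 0.497, 0.231] pointing down, gripper open.
Joint ranges: [-3.14, 3.14], [-0.91, 2.08], [0.19, 2.58], [-1.22, 4.36], [0.22, 2.71], [-3.12, 3.12]. Speed limits (rad/s): [2.57, 2.57, 3.14, 3.14, 3.14, 3.14].

### API

Orientations are given as a 3x3 rotation matrix whose columns are the frame's x, y, z axes.
In Python, from workcell import r gives the robot as it stands.
- The arm moves only by the shell command python3 -m pendant 'ROWS' [OPENING]. ROWS is text: rows parted by semicolons, each of 4 numbers parted by spaces: the shift along the tool's x, y, z in m, then the turn about the tool's z in rad. In form: tx ty tz roll; .... A call has 1 to 8 rows; each row shifts and turns the commanded pose from where the row before left it, along the tool's axes as they then stand; what a row does not reach is not made up. A row lasts 1/8 s, in which the tool goes at most 62.5 mm and 10.7 degrees, less where a joint would pass 70% of its speed; a pose out of reach is approached as far as the arm can. A call is refused whole if a number of a shift passes 0.0625 or a number of a turn 0.188, either way. A call with a gripper value outside its range is refused whole. OPENING is the finger opening in m, from 0 to 0.0854, set as the call begins (- or left out, the last holds). The fingers move at their own pace and stop on an object; the grip force is fixed at half the most. Time passes only in rows, so rows that do not move let the fingers close. It gives the time, the measured TCP pose, the force, the opening and the grip force at its end, in the units of the state.
- r.state(): the state, without advancing time (a new reading comes with each control period).
- r.capture(name): name is "scene" or "top" or "wrist"; returns (picture, depth): 420x560x3 uint8, red, green, blue; 420x560 float32, m along the optical axis (not along the pixel's ray), 0 where there is no reading.
- r.calibration(name): a dict with "fx", "fy", "cx", "cy" (pixels), "origin" and "orientation" of the camera in the world; the wrist camera has in their place "mount" (4x4, takes a point from camera to tool coordinates, whose origin is the TCP and whose axes are the flange's). Camera axes: x right, y down, z forward; pixel columns grow to the right and rows downward; lengths in m; the calibration is good to about 2 mm. The wrist camera is an equidistant fisheye: a pixel r from the principal point sees the ray r / f radians off the axis. A picture is of the moment at which its call begins: read the wrist's pose just before it. calibration takes no time and is no camera call.
- r.job_done(): hands the job in; it is judged then, once.
The state is a dict: "t": time; "joint_positions": joint angles; "qvel": joint speeds; "joint_efforts": joint torques, N m; "tool_pos": TCP position; "tool_rot": TCP orientation; "contact_force": force on the tool from outside, world axes, zero at the start; "moment": the same for the moment, N m; "grip_width": finger opening in m; "grip_force": force on a finger pad.
Only numpy, scipy, OpenCV 4.12 (cv2) and the standard library are available. Lean on these libraries where they do the work, as an engineer would, in place of code of your own. Each camera call takes 0.05 s, during which the arm holds its last target. There are 200 camera calls.

## Working session

There is one attempt and no reset: what is moved stays moved. The work goes in short steps, Python scripts to look and compute and a shell command to move; the robot and the scene stay as the last step left them, time stands still between calls to the robot, and variables do not carry over. Pictures are saved under pics/ and viewed, at most 10 in all, crops included, and the job is handed in when it is done.

```bash
ls; mkdir -p pics
python3 - <<'E'
from workcell import r
import cv2,numpy as np
for n in("scene","top"):
    p,d=r.capture(n); np.savez(f"{n}.npz",p=p,d=d); cv2.imwrite(f"pics/{n}0.png",p[:,:,::-1]); c=r.calibration(n); print(n,c,d.min(),d.max())
s=r.state(); print(s["t"],s["tool_pos"],s["tool_rot"])
E
```

```text
pics
scene {'fx': 545.8922043839325, 'fy': 545.8922043839325, 'cx': 272.6497382320379, 'cy': 213.1549582539579, 'origin': array([ 1.14884153, -0.99138189,  0.84691229]), 'orientation': array([[ 0.88873543,  0.22687187, -0.3983447 ],
       [ 0.45804887, -0.47445903,  0.75171794],
       [-0.01845459, -0.8505397 , -0.52558695]])} 0.0 3.9999917
top {'fx': 417.3166041764759, 'fy': 417.3166041764759, 'cx': 277.3010769693884, 'cy': 211.1397514939002, 'origin': array([0.42785039, 0.05441639, 1.04912769]), 'orientation': array([[-0.00150743, -0.98055892,  0.1962191 ],
       [-0.99980598,  0.00533155,  0.01896229],
       [-0.0196398 , -0.19615245, -0.98037671]])} 0.0 1.8010751
0.1 [0.23484801 0.49681174 0.23055726] [[-9.03989053e-01  4.27554491e-01 -9.74822680e-04]
 [ 4.27555484e-01  9.03988148e-01 -1.31796466e-03]
 [ 3.17726438e-04 -1.60821641e-03 -9.99998656e-01]]
```

View pics/scene0.png

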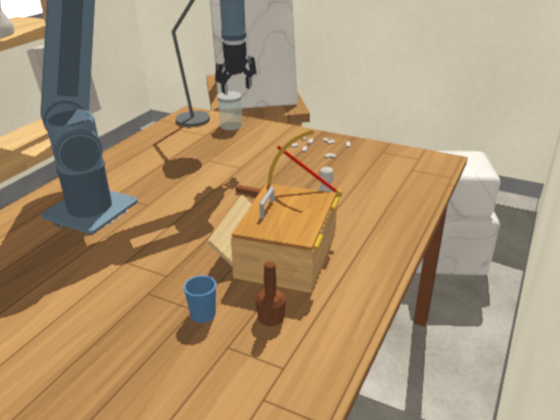

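View pics/top0.png

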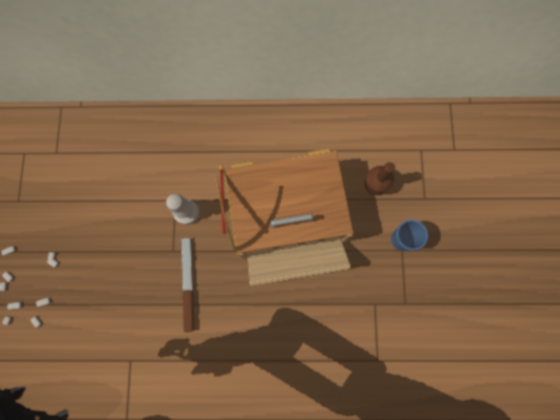

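The views show the chest with its lid centred near (290,205) in top, the open flap near (298,262), and the red pointer at (222,200), tip towards (224,233). The cup is at (410,236) and the mallet at (380,178), with the maquette and rasp to the left.

```bash
cat > h.py <<'E'
from workcell import r
import cv2,numpy as np
def pts(n,d):
    c=r.calibration(n); v,u=np.mgrid[:d.shape[0],:d.shape[1]]
    P=np.dstack([(u-c["cx"])/c["fx"]*d,(v-c["cy"])/c["fy"]*d,d])
    W=P@np.array(c["orientation"]).T+c["origin"]; W[d==0]=np.nan; return W
def redmask(p):
    h=cv2.cvtColor(p,cv2.COLOR_RGB2HSV); return ((h[...,0]<6)|(h[...,0]>174))&(h[...,1]>190)&(h[...,2]>70)
def tochest(W,C,yaw):
    R=np.array([[np.cos(yaw),-np.sin(yaw)],[np.sin(yaw),np.cos(yaw)]])
    return np.concatenate([(W[...,:2]-C)@R,W[...,2:]],-1)
E
python3 - <<'E'
from h import *
t=np.load("top.npz"); W=pts("top",t["d"]); p=t["p"]
z=W[...,2]; reg=(W[...,0]>.3)&(W[...,0]<.75)&(np.abs(W[...,1])<.3)
m=reg&(z>.122)&(z<.145)
m=cv2.morphologyEx(m.astype(np.uint8),cv2.MORPH_OPEN,np.ones((5,5)))
n,l,s,_=cv2.connectedComponentsWithStats(m); k=1+s[1:,4].argmax(); L=W[l==k]
print("lid n",len(L),"z",np.median(L[:,2]),L[:,2].std())
rc=cv2.minAreaRect((L[:,:2]*1000).astype(np.float32)); print(rc); print(cv2.boxPoints(rc))
print("red",[(n,redmask(np.load(n+".npz")["p"]).sum()) for n in("top","scene")])
bz=W[reg&~(z>.02)]; print("bench z",np.nanmedian(bz[:,2]))
E
```

```text
lid n 9585 z 0.13257118278946434 0.0017644768162639807
((640.83984375, 49.365806579589844), (207.02984619140625, 260.1438293457031), 9.358627319335938)
[[517.5513   160.87352 ]
 [559.8541   -95.807755]
 [764.1284   -62.141907]
 [721.82556  194.53937 ]]
red [('top', np.int64(0)), ('scene', np.int64(134))]
bench z -0.0006638358629704744
```

```bash
cat >> h.py <<'E'
yaw=np.deg2rad(9.36); C=np.array([.6344,.0483])
E
python3 - <<'E'
from h import *
for n in("top","scene"):
    t=np.load(n+".npz"); Q=tochest(pts(n,t["d"]),C,yaw); p=t["p"]; X,Y,Z=np.moveaxis(Q,-1,0)
    b=(np.abs(Y)<60/1e3)&(abs(X+.05)<.03)&(Z>.155)&(Z<.19)
    print(n,"bar",b.sum(),Q[b].min(0).round(4),Q[b].max(0).round(4),np.median(Q[b],0).round(4))
    h=cv2.cvtColor(p,cv2.COLOR_RGB2HSV)
    rm=((h[...,0]<8)|(h[...,0]>172))&(h[...,1]>150)&(h[...,2]>50)&(abs(Y-.139)<.03)&(abs(X)<.13)&(Z>.1)
    A=Q[rm]; print("red",len(A))
    if len(A)>10:
        v=cv2.fitLine(A[:,[0,2]].astype(np.float32),cv2.DIST_HUBER,0,.01,.01).ravel()
        print(" red ang",np.arctan2(v[1],-v[0]),"line z at x=.1",v[3]+v[1]/v[0]*(.1-v[2]),A.min(0).round(3),A.max(0).round(3),np.median(A[:,1]))
    f=(abs(Y)<.11)&(X<-.103)&(X>-.22)&(Z>.025)&(Z<.125); B=Q[f]
    v=cv2.fitLine(B[:,[0,2]].astype(np.float32),cv2.DIST_HUBER,0,.002,.01).ravel()
    print(" flap",len(B),v,B.min(0).round(3),B.max(0).round(3),B[B[:,2].argmax()].round(4))
    L=(abs(Y)<.16)&(abs(X)<.13)&(Z>.127)&(Z<.14); print(" lid",np.percentile(Q[L],[1,50,99],axis=0).round(4).tolist())
p,d=np.load("scene.npz")["p"],0
cv2.imwrite("pics/crop1.png",cv2.resize(p[110:300,190:370,::-1],None,fx=3.1,fy=3.1,interpolation=2))
E
```

```text
top bar 242 [-0.0558 -0.0458  0.1569] [-0.0435  0.0457  0.1759] [-0.0508  0.0002  0.1721]
red 119
 red ang -2.5439653 line z at x=.1 0.13454002 [-0.067  0.136  0.137] [0.094 0.142 0.246] 0.13901351404615886
 flap 2544 [ 0.73292106 -0.6803137  -0.13919343  0.07046739] [-0.17  -0.11   0.033] [-0.103  0.11   0.097] [-0.1634  0.039   0.0971]
 lid [[-0.0954, -0.1268, 0.1284], [0.0011, 0.0014, 0.1326], [0.0988, 0.1283, 0.1364]]
scene bar 131 [-0.055  -0.0503  0.1557] [-0.0425  0.0434  0.1776] [-0.0468 -0.013   0.1725]
red 184
 red ang -2.5480251 line z at x=.1 0.13419092 [-0.061  0.128  0.134] [0.095 0.145 0.245] 0.13658131609666124
 flap 912 [ 0.7223437  -0.6915342  -0.14658658  0.07855368] [-0.169 -0.11   0.042] [-0.109  0.11   0.097] [-0.1579 -0.0251  0.0967]
 lid [[-0.0934, -0.1312, 0.1278], [0.0119, -0.0244, 0.1337], [0.1048, 0.1326, 0.1374]]
```

View pics/crop1.png

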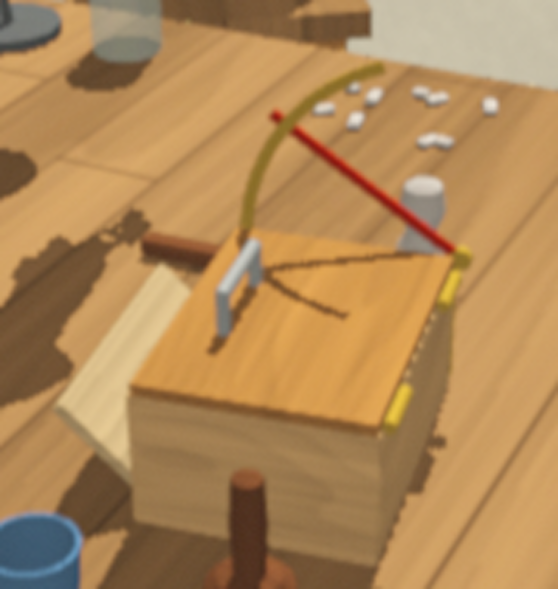

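The pointer reads about 0.595 rad (top 0.598, scene 0.594), and the flap is open by roughly 0.8 rad. First I align the tool with the chest: tool x to chest y, tool y to chest x.

```bash
python3 -m pendant '0 0 0 0.161; 0 0 0 0.161; 0 0 0 0.161; 0 0 0 0.161; 0 0 0 0.161; 0 0 0 0.161; 0 0 0 0' 0
cat >> h.py <<'E'
def show():
    s=r.state(); q=tochest(np.array(s["tool_pos"])[None],C,yaw)[0]; T=np.array(s["tool_rot"])
    f=np.array(s["contact_force"])
    print("t",round(s["t"],2),"chest tcp",q.round(4),"yaw err tool",round(np.arctan2(T[1,1],T[0,1])-yaw,4),"F chest",tochest(f[None],0,yaw)[0].round(2),"w",round(s["grip_width"],4),"gf",round(s["grip_force"],1))
E
python3 -c "from h import *;show()"
python3 -m pendant '-0.06 0 0 0; -0.06 0 0 0; -0.06 0 0 0; -0.06 0 0 0; -0.06 0 0 0; -0.06 0 0 0; -0.06 0 0 0; -0.06 0 0 0'
python3 -c "from h import *;show()"
```

```text
t: 0.98
tool_pos: [0.235, 0.497, 0.2309]
tool_rot: [[-0.164, 0.987, -0.001], [0.987, 0.164, -0.001], [-0.001, -0.001, -1.0]]
contact_force: [-0.1, -0.2, 0.6]
grip_width: 0.0002
grip_force: 0.0
t 0.97 chest tcp [-0.3211  0.5077  0.2309] yaw err tool 0.001 F chest [-0.15 -0.16  0.59] w 0.0002 gf 0.0
t: 1.98
tool_pos: [0.313, 0.0218, 0.2316]
tool_rot: [[-0.166, 0.986, 0.002], [0.986, 0.166, -0.0], [-0.0, 0.002, -1.0]]
contact_force: [1.3, 0.6, 0.2]
grip_width: -0.0002
grip_force: 0.0
t 1.98 chest tcp [-0.3215  0.0261  0.2316] yaw err tool 0.0038 F chest [1.4  0.42 0.17] w -0.0002 gf 0.0
```

```bash
python3 -m pendant '-0.043 0.04 0 0; -0.043 0.04 0 0; 0 0 0.05 0; 0 0 0.05 0; 0 0 0.05 0; 0 0 0 0'
python3 -m pendant '0 0.012 0 0; 0 0.012 0 0; 0 0.012 0 0; 0 0.012 0 0; 0 0 0 0'
python3 -c "from h import *;show()"
```

```text
t: 2.72
tool_pos: [0.4028, -0.0471, 0.0787]
tool_rot: [[-0.165, 0.986, -0.008], [0.986, 0.165, 0.003], [0.005, -0.007, -1.0]]
contact_force: [0.3, 0.7, -0.1]
grip_width: 0.0001
grip_force: 0.0
t: 3.35
tool_pos: [0.4545, -0.0405, 0.0816]
tool_rot: [[-0.163, 0.987, 0.001], [0.987, 0.163, -0.0], [-0.001, 0.001, -1.0]]
contact_force: [0.1, 0.5, -0.5]
grip_width: -0.0001
grip_force: 0.0
t 3.35 chest tcp [-0.1919 -0.0583  0.0816] yaw err tool 0.0006 F chest [ 0.22  0.5  -0.46] w -0.0001 gf 0.0
```

```bash
python3 -m pendant '0 0.01 0 0; 0 0.01 0 0; 0 0.01 -0.005 0; 0 0.01 -0.005 0; 0 0 0 0'
python3 -c "from h import *;show()"
python3 -m pendant '0 0.008 -0.003 0; 0 0.006 -0.003 0; 0 0.004 -0.003 0; 0 0 0 0'
python3 -c "from h import *;show()"
```

```text
t: 3.98
tool_pos: [0.4844, -0.0353, 0.0935]
tool_rot: [[-0.165, 0.986, -0.018], [0.986, 0.165, -0.003], [0.0, -0.018, -1.0]]
contact_force: [-38.0, -9.5, 49.1]
grip_width: -0.0001
grip_force: 30.9
t 3.98 chest tcp [-0.1616 -0.0581  0.0935] yaw err tool 0.0023 F chest [-39.07  -3.22  49.11] w -0.0001 gf 30.9
t: 4.47
tool_pos: [0.51, -0.0313, 0.1069]
tool_rot: [[-0.163, 0.987, 0.001], [0.987, 0.163, -0.002], [-0.002, 0.001, -1.0]]
contact_force: [-24.3, 2.9, 57.6]
grip_width: -0.0004
grip_force: 30.6
t 4.47 chest tcp [-0.1357 -0.0583  0.1069] yaw err tool 0.0005 F chest [-23.51   6.86  57.65] w -0.0004 gf 30.6
```

The force is larger than expected, so I look before going on.

Run:
```python
from h import *
p,d=r.capture("scene"); np.savez("s1.npz",p=p,d=d)
cv2.imwrite("pics/s1.png",cv2.resize(p[110:300,170:350,::-1],None,fx=3.1,fy=3.1,interpolation=2))
show()
```

```text
t 4.53 chest tcp [-0.1356 -0.0583  0.1069] yaw err tool 0.0006 F chest [-24.59   6.23  57.34] w 0.0001 gf 30.5
```

View pics/s1.png

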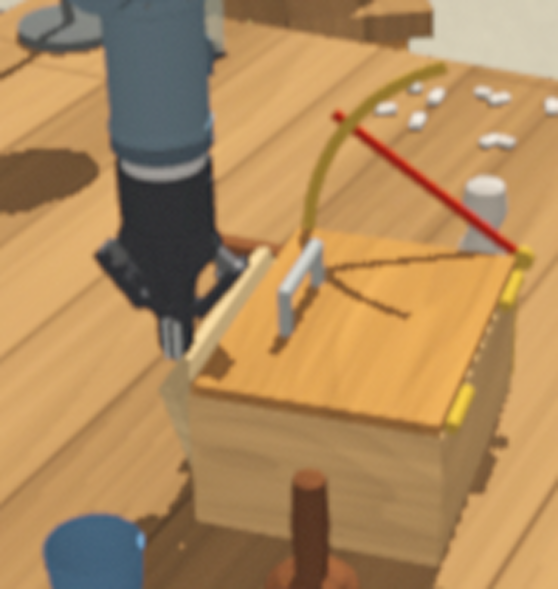

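The shut gripper's knuckles stick out along the closing direction and are bearing on the flap's edge. I'll back off, turn the tool 90° so its slim side faces the flap, and push again.

```bash
python3 -m pendant '0 -0.015 -0.005 0; 0 -0.03 -0.005 0; 0 -0.03 0 0; 0 -0.02 0 0; 0 0 0 0'
python3 -c "from h import *;show()"
python3 -m pendant '0 0 0 -0.1745; 0 0 0 -0.1745; 0 0 0 -0.1745; 0 0 0 -0.1745; 0 0 0 -0.1745; 0 0 0 -0.1745; 0 0 0 -0.1745; 0 0 0 -0.1745'
python3 -m pendant '0 0 0 -0.1745; 0 0 0 0'
python3 - <<'E'
from h import *
show()
for n in("top","scene"):
    p,d=r.capture(n);Q=tochest(pts(n,d),C,yaw);X,Y,Z=np.moveaxis(Q,-1,0)
    f=(Y>.02)&(Y<.11)&(X<-.103)&(X>-.2)&(Z>.03)&(Z<.125); B=Q[f]
    v=cv2.fitLine(B[:,[0,2]].astype(np.float32),cv2.DIST_HUBER,0,.002,.01).ravel()
    print(n,len(B),np.arctan2(abs(v[0]),abs(v[1])),np.percentile(B,[2,98],axis=0).round(3).tolist())
E
```

```text
t: 5.15
tool_pos: [0.4159, -0.0465, 0.1102]
tool_rot: [[-0.161, 0.987, -0.001], [0.987, 0.161, 0.0], [0.0, -0.001, -1.0]]
contact_force: [1.1, -0.0, 0.4]
grip_width: 0.0
grip_force: 0.0
t 5.15 chest tcp [-0.231  -0.058   0.1102] yaw err tool -0.0014 F chest [ 1.06 -0.21  0.37] w 0.0 gf 0.0
t: 6.15
tool_pos: [0.4182, -0.0466, 0.1104]
tool_rot: [[-1.0, 0.006, 0.001], [0.006, 1.0, -0.0], [-0.001, -0.0, -1.0]]
contact_force: [0.1, -0.1, -0.1]
grip_width: 0.0
grip_force: 0.0
t: 6.4
tool_pos: [0.4179, -0.0466, 0.1103]
tool_rot: [[-0.987, -0.161, 0.001], [-0.161, 0.987, -0.0], [-0.001, -0.0, -1.0]]
contact_force: [0.4, -0.7, -0.3]
grip_width: 0.0001
grip_force: 0.0
t 6.4 chest tcp [-0.2291 -0.0584  0.1103] yaw err tool 1.5687 F chest [ 0.27 -0.77 -0.29] w 0.0001 gf 0.0
top 407 0.42278883 [[-0.13, 0.022, 0.068], [-0.104, 0.108, 0.117]]
scene 135 0.5060909 [[-0.129, 0.024, 0.103], [-0.114, 0.109, 0.119]]
```

```bash
python3 -m pendant '-0.03 0 0.005 0; -0.03 0 0.005 0; -0.018 0 0 0; -0.008 0 0 0; -0.008 0 0 0; 0 0 0 0'
python3 -c "from h import *;show()"
python3 -m pendant '-0.006 0 0 0; -0.006 0 0 0; -0.006 0 0 0; 0 0 0 0'
python3 -c "from h import *;show()"
```

```text
t: 7.25
tool_pos: [0.5093, -0.0311, 0.1002]
tool_rot: [[-0.987, -0.161, -0.001], [-0.161, 0.987, 0.0], [0.001, 0.0, -1.0]]
contact_force: [-0.7, -0.2, 1.0]
grip_width: -0.0001
grip_force: 0.2
t 7.25 chest tcp [-0.1364 -0.058   0.1002] yaw err tool 1.5696 F chest [-0.72 -0.1   0.98] w -0.0001 gf 0.2
t: 7.75
tool_pos: [0.5284, -0.0284, 0.1004]
tool_rot: [[-0.987, -0.162, 0.002], [-0.162, 0.987, -0.0], [-0.002, -0.0, -1.0]]
contact_force: [-0.4, 0.3, -0.5]
grip_width: 0.0002
grip_force: 0.0
t 7.75 chest tcp [-0.117  -0.0584  0.1004] yaw err tool 1.5701 F chest [-0.36  0.38 -0.49] w 0.0002 gf 0.0
```

```bash
python3 -m pendant '-0.004 0 0 0; 0 0 0 0'
python3 -c "from h import *;show()"
python3 -m pendant '-0.003 0 0 0; 0 0 0 0'
python3 -c "from h import *;show()"
python3 -m pendant '-0.002 0 0 0; 0 0 0 0'
python3 -c "from h import *;show()"
```

```text
t: 8.0
tool_pos: [0.5317, -0.0277, 0.1003]
tool_rot: [[-0.987, -0.162, 0.001], [-0.162, 0.987, 0.0], [-0.001, -0.0, -1.0]]
contact_force: [-0.2, 0.4, -0.3]
grip_width: 0.0001
grip_force: 0.4
t 8.0 chest tcp [-0.1137 -0.0583  0.1003] yaw err tool 1.5701 F chest [-0.15  0.43 -0.35] w 0.0001 gf 0.4
t: 8.25
tool_pos: [0.5345, -0.0272, 0.1003]
tool_rot: [[-0.987, -0.162, 0.0], [-0.162, 0.987, 0.0], [-0.0, -0.0, -1.0]]
contact_force: [-2.2, 0.4, 1.7]
grip_width: -0.0002
grip_force: 0.7
t 8.25 chest tcp [-0.1109 -0.0583  0.1003] yaw err tool 1.5701 F chest [-2.12  0.73  1.66] w -0.0002 gf 0.7
t: 8.5
tool_pos: [0.5353, -0.027, 0.1002]
tool_rot: [[-0.987, -0.162, -0.002], [-0.162, 0.987, -0.0], [0.002, 0.0, -1.0]]
contact_force: [-5.1, -1.5, 2.9]
grip_width: 0.0001
grip_force: 2.6
t 8.5 chest tcp [-0.11   -0.0582  0.1002] yaw err tool 1.5704 F chest [-5.29 -0.66  2.89] w 0.0001 gf 2.6
```

```bash
for i in 1; do :; done; python3 -m pendant '-0.002 0 0 0; 0 0 0 0; 0 0 0 0' >/dev/null
python3 -c "from h import *;show()"
python3 -m pendant '-0.002 0 0 0; 0 0 0 0; 0 0 0 0' >/dev/null
python3 -c "from h import *;show()"
python3 -m pendant '-0.002 0 0 0; 0 0 0 0; 0 0 0 0' >/dev/null
python3 -c "from h import *;show()"
```

```text
t 8.88 chest tcp [-0.1101 -0.0582  0.1002] yaw err tool 1.5707 F chest [-10.7   -0.87   8.17] w -0.0003 gf 5.9
t 9.25 chest tcp [-0.11   -0.0581  0.1001] yaw err tool 1.571 F chest [-18.87  -1.33  12.85] w 0.0002 gf 9.1
t 9.62 chest tcp [-0.11   -0.0581  0.1   ] yaw err tool 1.5712 F chest [-24.72  -2.47  17.11] w -0.0001 gf 12.3
```

Firm stop: the force is rising with no movement, at TCP x = -110 mm with 11 mm half finger width. I back off, check the flap, turn back and open.

```bash
python3 -m pendant '0.02 0 0 0; 0.04 0 0 0; 0.03 0 -0.04 0; 0 0 -0.05 0; 0 0 -0.05 0; 0 0 0 0.1745; 0 0 0 0.1745; 0 0 0 0.1745' 
python3 -m pendant '0 0 0 0.1745; 0 0 0 0.1745; 0 0 0 0.1745; 0 0 0 0.1745; 0 0 0 0.1745; 0 0 0 0.1745; 0 0 0 0' 0.07
python3 - <<'E'
from h import *
show()
for n in("top","scene"):
    p,d=r.capture(n);Q=tochest(pts(n,d),C,yaw);X,Y,Z=np.moveaxis(Q,-1,0)
    f=(abs(Y)<.11)&(X<-.09)&(X>-.2)&(Z>.03)&(Z<.128); B=Q[f]
    print(n,len(B),np.percentile(B,[2,50,98],axis=0).round(3).tolist())
    b=(np.abs(Y)<60/1e3)&(abs(X+.05)<.03)&(Z>.155)&(Z<.185); print(Q[b].mean(0),b.sum())
p=r.capture("scene")[0]; cv2.imwrite("pics/s2.png",cv2.resize(p[60:300,130:370,::-1],None,fx=2.4,fy=2.4,interpolation=2))
E
```

```text
t: 10.62
tool_pos: [0.4539, -0.0406, 0.2407]
tool_rot: [[-0.934, 0.358, 0.002], [0.358, 0.934, -0.0], [-0.002, 0.0, -1.0]]
contact_force: [-0.1, -0.4, 0.4]
grip_width: 0.0
grip_force: 0.0
t: 11.5
tool_pos: [0.4538, -0.0405, 0.2405]
tool_rot: [[-0.164, 0.986, 0.001], [0.986, 0.164, -0.0], [-0.0, 0.001, -1.0]]
contact_force: [2.0, 0.2, 0.5]
grip_width: 0.0701
grip_force: 0.0
t 11.5 chest tcp [-0.1927 -0.0583  0.2405] yaw err tool 0.0012 F chest [ 2.03 -0.13  0.46] w 0.0701 gf 0.0
top 489 [[-0.118, -0.056, 0.034], [-0.1, 0.014, 0.097], [-0.096, 0.105, 0.126]]
[-0.05050337  0.0003207   0.1716741 ] 243
scene 3 [[-0.119, -0.007, 0.097], [-0.118, -0.005, 0.1], [-0.115, 0.001, 0.102]]
[-0.04744193 -0.01008907  0.17003127] 132
```

View pics/s2.png

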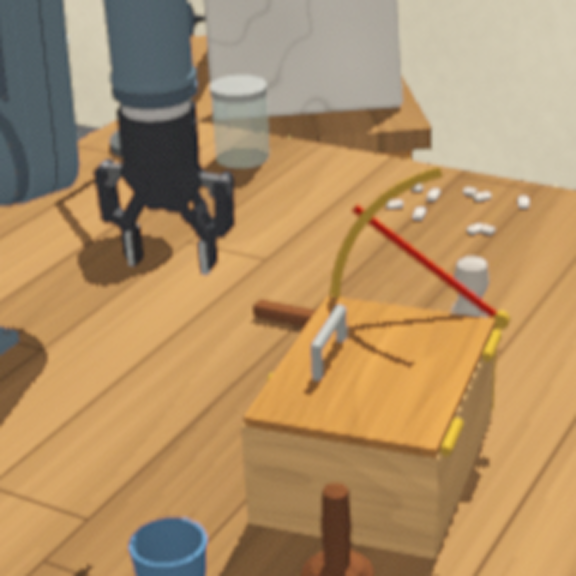

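The flap is shut. Now move over the bar, lower and close.

```bash
python3 -m pendant '0.0145 0.0355 0 0; 0.0145 0.0355 0 0; 0.0145 0.0355 0 0; 0.0145 0.0355 0 0; 0 0 0 0'>/dev/null
python3 -c "from h import *;show()"
python3 -m pendant '0 0 0.03 0; 0 0 0.03 0; 0 0 0.03 0; 0 0 0 0; 0 0 0 0' >/dev/null
python3 -c "from h import *;show()"
python3 -m pendant '0 0 0 0; 0 0 0 0; 0 0 0 0; 0 0 0 0; 0 0 0 0; 0 0 0 0' 0 >/dev/null
python3 -c "from h import *;show()"
```

```text
t 12.28 chest tcp [-0.0494  0.0007  0.2395] yaw err tool 0.0036 F chest [ 0.38 -0.47 -0.77] w 0.0699 gf 0.0
t 12.9 chest tcp [-0.0508 -0.0007  0.1516] yaw err tool -0.0001 F chest [-0.39 -0.54  0.94] w 0.0699 gf 0.0
t 13.65 chest tcp [-0.0492 -0.0003  0.1511] yaw err tool -0.0003 F chest [ 6.17  0.21 -0.3 ] w 0.0099 gf 58.4
```

Gripped at 58 N. Now raise along the hinge arc (radius 157 mm).

```bash
python3 -m pendant '0 0.0025 -0.0074 0; 0 0.0029 -0.0073 0; 0 0.0033 -0.0072 0; 0 0.0036 -0.007 0; 0 0 0 0' >/dev/null
python3 -c "from h import *;show()"
python3 -m pendant '0 0.004 -0.0068 0; 0 0.0043 -0.0065 0; 0 0.0046 -0.0064 0; 0 0.0049 -0.0061 0; 0 0 0 0' >/dev/null
python3 -c "from h import *;show()"
```

```text
t 14.28 chest tcp [-0.0387 -0.0003  0.178 ] yaw err tool -0.0003 F chest [ 4.96  0.01 -9.97] w 0.0097 gf 58.5
t 14.9 chest tcp [-0.0214 -0.0003  0.2054] yaw err tool -0.0002 F chest [-1.79 -2.01 -8.49] w 0.0097 gf 58.7
```

```bash
python3 -m pendant '0 0.0053 -0.0059 0; 0 0.0055 -0.0056 0; 0 0.0058 -0.0053 0; 0 0.006 -0.005 0; 0 0 0 0; 0 0 0 0' >/dev/null
cat > look.py <<'E'
from h import *
import sys
show()
s=r.state(); q=tochest(np.array(s["tool_pos"])[None],C,yaw)[0]
print("kin a from z",np.arcsin((q[2]+.0174-.1215)/.1572)-.3036)
for n in("top","scene"):
    p,d=r.capture(n);Q=tochest(pts(n,d),C,yaw);X,Y,Z=np.moveaxis(Q,-1,0)
    h=cv2.cvtColor(p,cv2.COLOR_RGB2HSV)
    rm=((h[...,0]<8)|(h[...,0]>172))&(h[...,1]>150)&(h[...,2]>50)&(abs(Y-.139)<.03)&(abs(X)<.13)&(Z>.1)
    lm=(abs(Y)<.115)&(abs(Y)>.05)&(X>-.06)&(X<.085); e=.1335+np.tan(.6)*(.1-X); lm&=abs(Z-e)<.025
    for k,m in(("red",rm),("lid",lm)):
        A=Q[m]; v=cv2.fitLine(A[:,[0,2]].astype(np.float32),cv2.DIST_HUBER,0,.003,.01).ravel()
        print(n,k,len(A),"ang",np.arctan(-v[1]/v[0]),"z at .1",v[3]+v[1]/v[0]*(.1-v[2]),"z at 0",v[3]+v[1]/v[0]*(0-v[2]))
    f=(abs(Y)<.11)&(X<-.09)&(X>-.2)&(Z>.03)&(Z<.118); print(" flap pts x",np.percentile(X[f],[2,50]) if f.sum() else None)
cv2.imwrite(f"pics/{sys.argv[1]}.png",cv2.resize(p[60:300,130:370,::-1],None,fx=2.4,fy=2.4,interpolation=2))
E
python3 look.py s3
```

```text
t 15.65 chest tcp [ 2.000e-04 -2.000e-04  2.283e-01] yaw err tool -0.0003 F chest [-9.3  -2.1  -2.45] w 0.0097 gf 59.1
kin a from z 0.6073945329081377
top red 30 ang 0.59738195 z at .1 0.13386418 z at 0 0.20189421
top lid 1420 ang 0.5730318 z at .1 0.13517585 z at 0 0.19970128
 flap pts x [-0.10715486 -0.0995479 ]
scene red 67 ang 0.5853456 z at .1 0.13583972 z at 0 0.20212328
scene lid 1798 ang 0.5716438 z at .1 0.13661368 z at 0 0.2009427
 flap pts x [-0.11853179 -0.11376513]
```

View pics/s3.png

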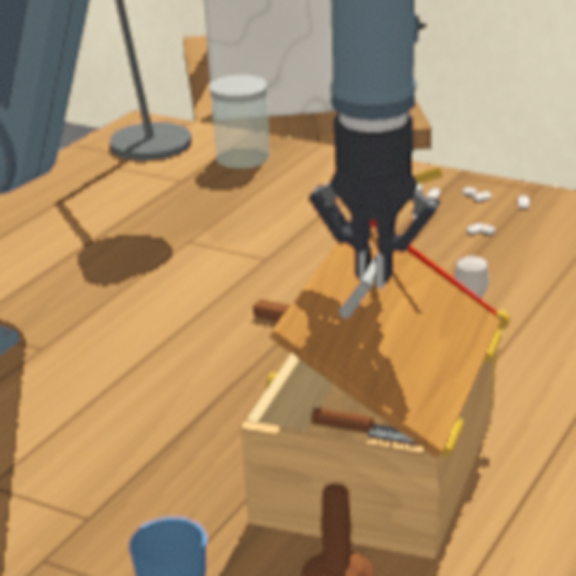

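The lid stands near 0.573 and the pointer near 0.596. I refine both with tighter fits before adjusting.

```bash
cat > fine.py <<'E'
from h import *
def fit(A,axis=(0,2),it=6,tol=.004):
    A=A[:,list(axis)]
    for _ in range(it):
        k=np.polyfit(A[:,0],A[:,1],1); e=A[:,1]-np.polyval(k,A[:,0]); A=A[abs(e)<max(tol,2.5*1.48*np.median(abs(e)))if _==0 else abs(e)<tol]
    return len(A),round(-np.arctan(k[0]),4),round(np.polyval(k,.1),4),round(e.std(),4)
def lid(Q,a):
    X,Y,Z=np.moveaxis(Q,-1,0); e=.1215+.012/np.cos(a)+np.tan(a)*(.1-X)
    return Q[(abs(Y)<.12)&(abs(Y)>.055)&(X>.1-.18*np.cos(a))&(X<.08)&(abs(Z-e)<.012)]
if __name__=="__main__":
  for n in("top","scene"):
    t=np.load(n+".npz");p,d=t["p"],t["d"];Q=tochest(pts(n,d),C,yaw);X,Y,Z=np.moveaxis(Q,-1,0)
    h=cv2.cvtColor(p,cv2.COLOR_RGB2HSV)
    rm=((h[...,0]<8)|(h[...,0]>172))&(h[...,1]>150)&(h[...,2]>50)&(abs(Y-.139)<.03)&(abs(X)<.13)&(Z>.1)
    print(n,"red",fit(Q[rm]),"lid0",fit(lid(Q,0)))
    c=r.calibration(n); u=np.argwhere(rm)
    ray=np.c_[(u[:,1]-c["cx"])/c["fx"],(u[:,0]-c["cy"])/c["fy"],np.ones(len(u))]@np.array(c["orientation"]).T
    o=tochest(np.array(c["origin"])[None],C,yaw)[0]; q=tochest(ray,0,yaw)
    H=o+q*((.136-o[1])/q[:,1])[:,None]; 
    if n=="scene": print(" ray red",fit(H), "tip",H[H[:,0].argmin()])
    p,d=r.capture(n);Q=tochest(pts(n,d),C,yaw); print(" now lid",[fit(lid(Q,a)) for a in(.56,.6)])
E
python3 fine.py
```

```text
top red (115, np.float64(0.5985), np.float64(0.1345), np.float64(0.0012)) lid0 (3949, np.float64(-0.0009), np.float64(0.1327), np.float64(0.0015))
 now lid [(1147, np.float64(0.5726), np.float64(0.1353), np.float64(0.0012)), (1091, np.float64(0.5723), np.float64(0.1353), np.float64(0.0012))]
scene red (144, np.float64(0.5895), np.float64(0.1347), np.float64(0.002)) lid0 (1694, np.float64(-0.0007), np.float64(0.134), np.float64(0.0014))
 ray red (139, np.float64(0.5935), np.float64(0.1343), np.float64(0.0022)) tip [-0.06097036  0.136       0.23939772]
 now lid [(1619, np.float64(0.5716), np.float64(0.1365), np.float64(0.0016)), (1582, np.float64(0.5715), np.float64(0.1365), np.float64(0.0016))]
```

```bash
python3 -m pendant '0 0.0015 -0.0012 0; 0 0.0015 -0.0012 0; 0 0 0 0; 0 0 0 0; 0 0 0 0; 0 0 0 0' >/dev/null
cat > now.py <<'E'
from fine import *
show()
for n in("top","scene"): p,d=r.capture(n);Q=tochest(pts(n,d),C,yaw); print(n,fit(lid(Q,.59)))
E
python3 now.py
```

```text
t 16.6 chest tcp [ 0.0027 -0.0003  0.2305] yaw err tool -0.0004 F chest [-10.08  -1.81  -1.88] w 0.0096 gf 59.0
top (1134, np.float64(0.5937), np.float64(0.1355), np.float64(0.0013))
scene (1610, np.float64(0.5936), np.float64(0.1368), np.float64(0.0016))
```

The lid is at 0.594 against a pointer at about 0.596. One last check of steadiness and the surroundings.

```bash
python3 -m pendant '0 0.0003 -0.0002 0; 0 0 0 0; 0 0 0 0; 0 0 0 0; 0 0 0 0; 0 0 0 0; 0 0 0 0; 0 0 0 0' >/dev/null
python3 now.py; python3 look.py s4 | grep -E "red|flap"
python3 - <<'E'
from h import *
p=r.capture("top")[0]; cv2.imwrite("pics/t4.png",p[:,:,::-1])
E
```

```text
t 17.7 chest tcp [ 0.0028 -0.0003  0.2305] yaw err tool -0.0004 F chest [-10.54  -2.83  -2.83] w 0.0095 gf 58.9
top (1144, np.float64(0.5955), np.float64(0.1354), np.float64(0.0012))
scene (1601, np.float64(0.5933), np.float64(0.1369), np.float64(0.0016))
top red 20 ang 0.56461096 z at .1 0.13544717 z at 0 0.19878633
 flap pts x [-0.10046643 -0.09947942]
scene red 47 ang 0.5881675 z at .1 0.13628212 z at 0 0.20297259
 flap pts x [-0.11925156 -0.11385821]
```

View pics/t4.png

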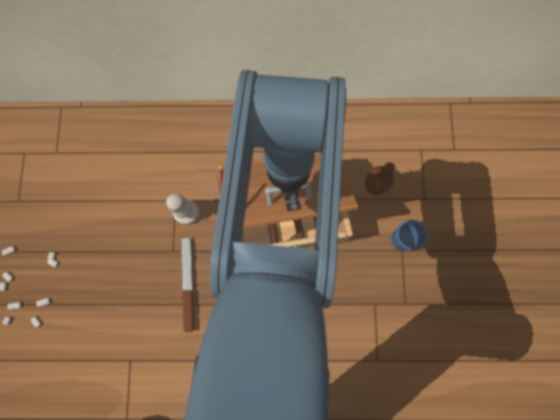

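The maquette (182,207), rasp (187,285), cup (410,236) and mallet (380,178) have not moved. The flap is still shut, and the lid is held steady at the pointer. The pointer is mostly hidden behind the arm in this view.

```bash
python3 -c "from workcell import r;print(r.job_done())"
```

```text
the job is handed in; nothing more can be done
None
```

The flap is fully shut, and the lid is held in the gripper at about 0.595 rad, against a measured pointer angle of about 0.596. The bystanders look unmoved; nothing touched the pointer, though the arm hid most of it at the end. On the first push the gripper's knuckles pressed on the flap edge, with the wrist reading about 60 N, so a breach of the 40 N body limit can't be ruled out.

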